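# Hang up the ear defenders, then pry the parts chest open

### The arm

A 6-joint arm with a two-finger parallel gripper is mounted at the origin on the work surface. World frame = base frame: x ahead of the robot, y to its left, z up, the work surface at z = 0. Lengths are in m, angles in rad, forces in N, time in s.
With the tool pointing down it reaches from about 0.375 to 0.9 m from the base axis. Payload 3.1 kg.
Tool frame: the origin (TCP) lies midway between the tips of the shut fingers; the grasp point (between the pads) lies 19 mm behind it; x points along the fingers, z is the direction in which the jaws open and shut, and the axes are right-handed (so a half turn about x gives the same grasp; the last joint's range is limited). The gripper opens to 85 mm and grips with 20 to 120 N. Pads are 22 mm wide; open, the fingers measure 114 mm over their backs; the gripper's body (76 mm by 85 mm) begins 54 mm behind the grasp point. The pads swing forward as they close: fully open they stand 13 mm farther back than shut.
Start: joints at [1.022, 0.527, 1.433, -0, 1.181, -0.178], TCP at [0.226, 0.583, 0.204] pointing down, gripper open.
Joint ranges: [-3.08, 3.08], [-0.75, 2.2], [0.22, 2.44], [-1.43, 4.57], [0, 2.65], [-2.85, 2.85]. Speed limits (rad/s): [2.79, 2.79, 3.14, 3.14, 3.14, 3.14].

### API

Orientations are given as a unit quaternion [x, y, z, w].
In Python, from station import status, snapshot, camera_params, ticket gives the robot as it stands.
- The arm moves only by the tool arm_command, never from a script. Its argument "series" is a list that holds one entry, the list of rows, each a list of 4 numbers: the shift along the tool's x, y, z in mm, then the turn about the tool's x in rad. A call has 1 to 10 rows; each row shifts and turns the commanded pose from where the row before left it, along the tool's axes as they then stand; what a row does not reach is not made up. A row lasts 1/10 s, in which the tool goes at most 50 mm and 8.59 degrees, less where a joint would pass 70% of its speed; a pose out of reach is approached as far as the arm can. A call is refused whole if a number of a shift passes 50 or a number of a turn 0.15, either way. A call with a gripper value outside its range is refused whole. "jaw" is the opening in per cent of the stroke, from 0 (shut) to 100 (fully open), set as the call begins (left out, the last holds). The fingers move at their own pace and stop on an object; "force" is the grip in N (left out, the last holds). Time passes only in rows, so rows that do not move let the fingers close. It gives the time, the measured TCP pose, the force and the opening at its end, in the units of the state.
- status.sense(): the state, without advancing time (a new reading comes with each control period).
- snapshot(name): name is "side" or "top" or "wrist"; returns the picture (400x640x3 uint8, red, green, blue); there is no depth.
- camera_params(name): a dict with "fovy" (degrees; the focal length in pixels is half the picture's height over the tangent of half this angle, whatever the lens; pixels are square), "cx", "cy" (the principal point, pixels), "k1" (the pictures are not rectified: a ray, as slopes to the right and down, at radius r is drawn at 1 + k1 r^2 times it, then the intrinsics apply), "extrinsics" (4x4, takes a point from camera to world coordinates); the wrist camera has in their place "mount" (4x4, takes a point from camera to tool coordinates, whose origin is the TCP and whose axes are the tool frame's). Camera axes: x right, y down, z forward; pixel columns grow to the right and rows downward; lengths in m; the calibration is good to about 2 mm. A picture is of the moment at which its call begins: read the wrist's pose just before it. camera_params takes no time and is no camera call.
- ticket.sign_off(): hands the job in, once; it reports no verdict.
The state is a dict: "t": time; "q": joint angles; "qd": joint speeds; "tau": joint torques, N m; "tcp_pos": TCP position; "tool_rot": TCP orientation; "force": force on the tool from outside, world axes, zero at the start; "ft_torque": the same for the moment, N m; "finger_gap": opening from 0.0 (shut) to 1.0 (fully open).
Only numpy, scipy, OpenCV 4.12 (cv2) and the standard library are available. Lean on these libraries where they do the work, as an engineer would, in place of code of your own. Each camera call takes 0.05 s, during which the arm holds its last target. There are 200 camera calls.

### The job

The ear defenders have been left standing on the lid of the grey parts chest: pick them up and hang them over the steel bar of the rail stand, band across the bar with one cup on each side, set down gently rather than dropped. Then open the chest by lifting the lip of its lid, and swing the lid right back to its stop without forcing it, so that it stays open. Leave everything else on the bench as it is, and do not tip over or drop the ear defenders.

Things in the scene. Friction and masses are not known exactly. Their poses are not given: they have to be found in the camera images.
- ear_defenders: black ear defenders, about 220 g, upright on two cups, band arching above. Origin: centre of the underside; y from cup to cup, x across the band. 140 high, 160 over the cups. Cup with pad 58 (x) x 43 (y) x 75 high; 74 between the pads. Band 28 wide (x), 6 thick, centreline (y, z) = (66, 70) (66, 96) (50, 122) (22, 136) and mirrored, flat on top from y = -22 to 22
- crown (a point): middle of the band's underside, 133 above the ear defenders' origin; same axes. The bar must pass under it along x, so fingers that pinch the band across its width sit clear of the bar 30 to 40 off this middle in y
- chest: fixed grey sheet-metal parts chest, 170 (x) x 220 (y) x 85 high, origin: centre of its underside; front faces its own -x. Its lid, a flat plate 200 (x) x 226 (y) x 12 thick, top at 97, overhangs the front by 30 as a lip (x = -115 to -85, underside at 85); there is no handle
- lid (a joint): angle of the chest's lid: 0 shut, grows as it swings up and back, end stop at 1.75 (slightly past upright). Stiff hinge: the lid stays where it is left; lifting it at the lip takes about 5 N
- lid_lip (a point): middle of the lower front edge of the lid's lip; moves with the lid, 200 from the hinge axis
- lid_hinge (a point): middle of the lid's hinge axis, which runs along the chest's y at the back top edge (chest x = 85, z = 85); fixed, axes as the chest
- rail: fixed steel rail stand, origin: centre of the underside of its base plate (130 (x) x 260 (y) x 12 thick). Two posts at y = -115 and 115 carry a horizontal round bar along y, 18 in diameter, its top 169 above the bench and its ends level with the posts
- bar_mid (a point): middle of the top line of the bar, 169 above the bench; axes as the rail stand (bar along y)
- carburettor: bystander to be left alone: carburettor, metal, about 60 x 105 x 83, upright; origin: centre of its underside
- spray_can: bystander to be left alone: upright can, diameter 56, 140 tall; origin: centre of its underside
- screwdriver: bystander to be left alone: screwdriver lying flat, 180 long
- spanner: bystander to be left alone: open spanner lying flat, 170 long
- flywheel: bystander to be left alone: dark steel disc, diameter 110, 26 thick, lying flat; origin: centre of its underside
- grease_jar: bystander to be left alone: jar, diameter 70, 80 tall; origin: centre of its underside
Not all that is in view belongs to the job. What is shaped like the ear_defenders but purple or yellow is not meant.

How it is judged:
On the way:
1. the ear defenders hang by their band from the bar, released (x of crown in the frame of bar_mid between -0.035 and 0.035 m and y of crown in the frame of bar_mid between -0.1 and 0.1 m and z of crown in the frame of bar_mid between -0.02 and 0.02 m and angle between ear_defenders's own z axis and vertical below 0.45 rad and contact force between ear_defenders and rail above 0.5 N and contact force between ear_defenders and the fingers below 0.1 N and linear speed of ear_defenders below 0.05 m/s), for 0.3 s.
At the end, for the whole second after the job is handed in: the ear defenders hang still and released by their band on the bar (middle of the band's underside within 35 mm to either side, 100 mm along and 20 mm in height of the bar's top middle, leaning under 0.45 rad) and the lid stands still, open beyond 1.62 rad (all of step 1 and value of joint lid above 1.62 rad and velocity of joint lid between -0.05 and 0.05 rad/s); the robot touches nothing.
It fails at once if the lid is raised (over 0.12 rad) while the ear defenders rest on the chest (value of joint lid above 0.12 rad and contact force between ear_defenders and chest above 0.3 N).
It fails at once if the ear defenders tip over (lean more than 0.9 rad) (angle between ear_defenders's own z axis and vertical above 0.9 rad).
It fails at once if the ear defenders are dropped (move faster than 0.6 m/s out of the fingers) (linear speed of ear_defenders above 0.6 m/s and contact force between ear_defenders and the fingers below 0.05 N).
It fails at once if the chest or its lid is forced (pushed with over 40 N) (contact force between any of the arm, the fingers and chest above 40 N).
It fails at once if another thing on the bench is moved by more than 30 mm (distance of any of carburettor, spray_can, screwdriver, spanner, flywheel, grease_jar from where it was at the start of the episode above 0.03 m).
It also fails if it takes over 62 s, if anything falls off the work surface, if the arm or the gripper's body presses on something with over 40 N, if the wrist force passes 120 N, or if a joint passes its speed limit or range.

## Working session

There is one attempt and no reset: what is moved stays moved. The work goes in short steps, Python scripts to look and compute and a tool call to move; the robot and the scene stay as the last step left them, time stands still between calls to the robot, and variables do not carry over. Pictures are saved under pics/ and viewed, about 8 in all and at most 12, crops included, and the job is handed in when it is done.

Besides the shell and the picture viewer there is one more tool, called as a command line: name --argument value ..., lists and objects as JSON in quotes. arm_command: Moves the arm, as the interface text tells. Its arguments: {"type":"object","properties":{"series":{"type":"array"},"jaw":{"type":"number"},"force":{"type":"number"}},"required":["series"]}

```bash
mkdir -p pics
cat > h.py <<'E'
import numpy as np, cv2
from scipy.spatial.transform import Rotation as R
from station import status, snapshot, camera_params, ticket
def K(p):
    f=200/np.tan(np.radians(p["fovy"])/2); return np.array([[f,0,p["cx"]],[0,f,p["cy"]],[0,0,1.]]),np.array([p["k1"],0,0,0,0.])
def T(name,s=None):
    p=camera_params(name)
    if name!="wrist": return p,np.array(p["extrinsics"])
    s=s or status.sense(); M=np.eye(4); M[:3,:3]=R.from_quat(s["tool_rot"]).as_matrix(); M[:3,3]=s["tcp_pos"]
    return p,M@np.array(p["mount"])
def ray(name,uv,s=None):
    p,E=T(name,s); k,d=K(p); n=cv2.undistortPoints(np.array([[uv]],float),k,d)[0,0]
    return E[:3,3],E[:3,:3]@np.array([n[0],n[1],1])
def atz(name,uv,z,s=None):
    o,d=ray(name,uv,s); return o+d*(z-o[2])/d[2]
def proj(name,P,s=None):
    p,E=T(name,s); k,d=K(p); I=np.linalg.inv(E); c=np.atleast_2d(P)@I[:3,:3].T+I[:3,3]
    return cv2.projectPoints(c,np.zeros(3),np.zeros(3),k,d)[0][:,0]
def tri(a,ua,b,ub):
    o1,d1=ray(a,ua);o2,d2=ray(b,ub); t=np.linalg.lstsq(np.c_[d1,-d2],o2-o1,rcond=None)[0]
    p,q=o1+t[0]*d1,o2+t[1]*d2; return (p+q)/2,np.linalg.norm(p-q)
def save(name,fn):
    im=snapshot(name); cv2.imwrite("pics/"+fn,im[:,:,::-1]); return im
E
python3 - <<'E'
from h import *
a=save("top","top0.png"); b=save("side","side0.png")
s=status.sense(); print(s["tcp_pos"],R.from_quat(s["tool_rot"]).as_matrix().round(3),s["finger_gap"])
for n in("top","side"): p,E=T(n); print(p["fovy"],p["k1"],E.round(3))
print(camera_params("wrist"))
E
```

```text
[0.22605529 0.58193567 0.20331284] [[-0.001 -0.932  0.362]
 [-0.002  0.362  0.932]
 [-1.     0.    -0.002]] 1.0010296272501154
46.64592001283639 -0.0667971551199378 [[-0.002 -0.984  0.177  0.349]
 [-1.    -0.    -0.01  -0.004]
 [ 0.01  -0.177 -0.984  1.274]
 [ 0.     0.     0.     1.   ]]
57.153434675364075 -0.013170510886879072 [[ 0.923 -0.217  0.319  0.274]
 [-0.385 -0.488  0.783 -0.693]
 [-0.014 -0.845 -0.534  0.641]
 [ 0.     0.     0.     1.   ]]
{'fovy': 58.17377694437533, 'cx': 321.1313366936048, 'cy': 197.80965138983026, 'k1': -0.07527570412322852, 'mount': array([[ 2.46285593e-04, -2.82644502e-01,  9.59224700e-01,
        -1.69416465e-01],
       [-1.00497808e-04, -9.59224731e-01, -2.82644486e-01,
         7.19277895e-02],
       [ 9.99999965e-01, -2.67887147e-05, -2.64648385e-04,
         4.88705688e-04],
       [ 0.00000000e+00,  0.00000000e+00,  0.00000000e+00,
         1.00000000e+00]])}
```

View pics/top0.png

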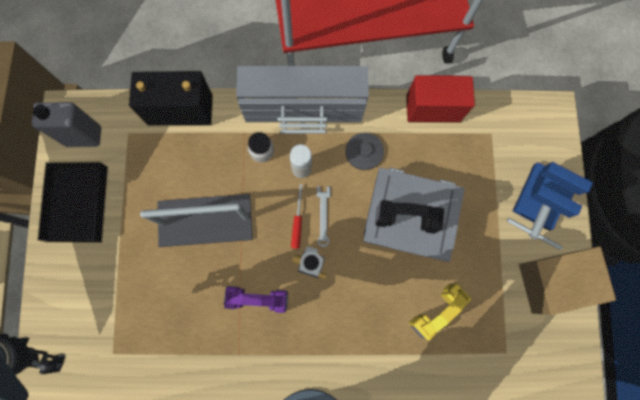

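View pics/side0.png

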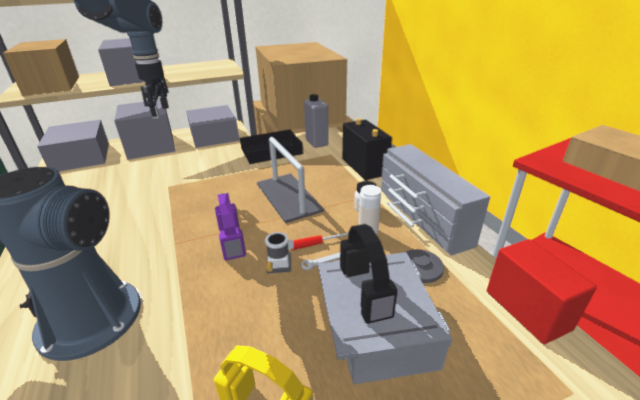

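Three ear defenders are in view. In the top view they are purple at (256,300), yellow at (441,312), and black at (411,215) standing on the grey chest. The black one matches the description. The rail bar runs from (145,213) to (245,210). I'll confirm all of this in an enlarged crop.

Run:
```python
import cv2, numpy as np
a=cv2.imread("pics/top0.png"); b=cv2.imread("pics/side0.png")
def c(im,x,y,w,h,W,H): return cv2.resize(im[y:y+h,x:x+w],(W,H),interpolation=cv2.INTER_CUBIC)
# left: top chest x350-480,y155-275 (x3.33) ; right: side chest 300-460,200-380; bottom: rail top / rail side
u=np.hstack([c(a,355,160,120,110,400,367),c(b,310,215,140,128,400,367)])
d=np.hstack([c(a,130,185,130,65,400,200),c(b,240,130,100,90,400,360)[:200]])
cv2.imwrite("pics/crop0.png",np.vstack([u,d]))
```

```text
(no output)
```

View pics/crop0.png

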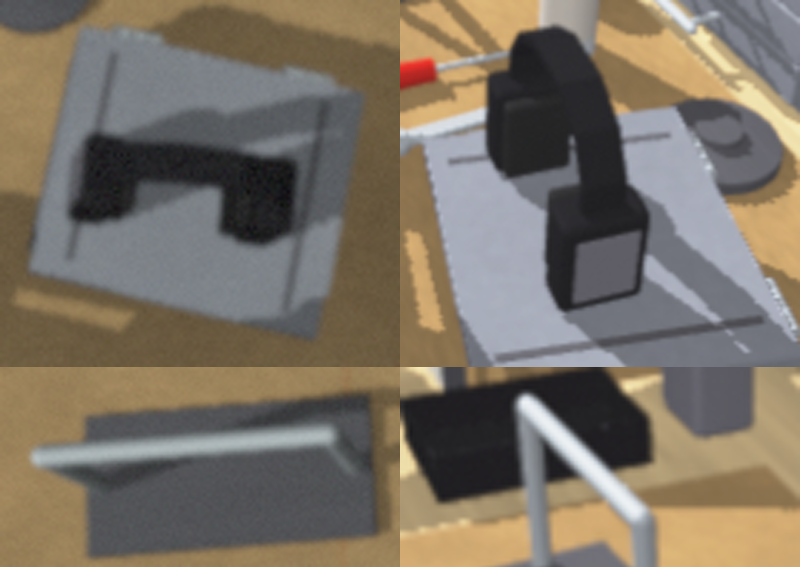

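```bash
cat > fit.py <<'E'
from h import *
from scipy.optimize import minimize
def rz(a): return R.from_euler('z',a).as_matrix()
def boxpts(x,y,z): return np.array([[i,j,k] for i in x for j in y for k in z])
c=[(66,70),(66,96),(50,122),(22,136),(-22,136),(-50,122),(-66,96),(-66,70)]
parts=[boxpts((-29,29),(37,80),(0,75)),boxpts((-29,29),(-80,-37),(0,75))]
for (y0,z0),(y1,z1) in zip(c,c[1:]):
    t=np.array([y1-y0,z1-z0])/np.hypot(y1-y0,z1-z0); n=3*np.array([-t[1],t[0]])
    parts.append(np.array([[x,y+s*n[0],z+s*n[1]] for x in(-14,14) for y,z in((y0,z0),(y1,z1)) for s in(-1,1)]))
parts=[p/1000 for p in parts]
def mask(name,p,z,S=3):
    m=np.zeros((400*S,640*S),np.uint8)
    for q in parts:
        uv=proj(name,q@rz(p[2]).T+[p[0],p[1],z])
        cv2.fillConvexPoly(m,cv2.convexHull((uv*S+S/2-.5).round().astype(np.int32)),1)
    return cv2.resize(m.astype(np.float32),(640,400),interpolation=cv2.INTER_AREA)
E
python3 - <<'E'
from fit import *
print("lid corners");L=[]
for uv in[(379.6,168.4),(463.6,187.6),(450.4,261.4),(364.6,241)]: L.append(atz("top",uv,.097)); print(L[-1].round(3))
L=np.array(L); print([np.linalg.norm(L[i]-L[i-1]).round(3) for i in range(4)],L.mean(0).round(3))
for a,b in[((142.3,213.9),(271,138)),((238.9,207.4),(301,168))]: print("bar end",atz("top",a,.16).round(3),atz("side",b,.16).round(3),tri("top",a,"side",b))
box={"top":(370,190,455,240),"side":(335,220,405,325)};D={}
for n,(x0,y0,x1,y1) in box.items():
    g=cv2.imread(f"pics/{n}0.png").max(2); m=np.zeros(g.shape,np.float32); m[y0:y1,x0:x1]=(g[y0:y1,x0:x1]<(70 if n=="side" else 62)); D[n]=m
    print(n,m.sum())
D["side"]=cv2.morphologyEx(D["side"],cv2.MORPH_CLOSE,np.ones((3,3)))
best=None
def cost(p): return sum(np.abs(mask(n,p,.097)-D[n]).sum()/ (D[n].sum()) for n in D)
x0=atz("top",(410,215),.2)
for yaw in(-.3,-.1,.1):
    r=minimize(cost,[x0[0],x0[1],yaw],method="Nelder-Mead",options=dict(initial_simplex=np.array([[x0[0],x0[1],yaw]]*4)+np.vstack([np.zeros(3),np.diag([.03,.03,.2])])))
    print(r.x.round(4),r.fun)
    if best is None or r.fun<best.fun: best=r
o=[]
for n,(x0,y0,x1,y1) in box.items():
    im=cv2.imread(f"pics/{n}0.png"); im[:,:,2]=np.maximum(im[:,:,2],(mask(n,best.x,.097)*200).astype(np.uint8)); im[:,:,1]=np.maximum(im[:,:,1],(D[n]*200).astype(np.uint8)); o.append(cv2.resize(im[y0-20:y1+20,x0-20:x1+20],(400,400)))
cv2.imwrite("pics/fit0.png",np.hstack(o))
E
```

```text
lid corners
[ 0.674 -0.186  0.097]
[ 0.623 -0.407  0.097]
[ 0.43  -0.362  0.097]
[ 0.483 -0.143  0.097]
[np.float64(0.197), np.float64(0.227), np.float64(0.199), np.float64(0.225)] [ 0.552 -0.274  0.097]
bar end [0.542 0.408 0.16 ] [0.547 0.418 0.16 ] (array([0.54219712, 0.40569865, 0.16549477]), np.float64(0.0025235024424765445))
bar end [0.558 0.17  0.16 ] [0.565 0.177 0.16 ] (array([0.55968331, 0.16925079, 0.16440771]), np.float64(0.004940322750223649))
top 1212.0
side 2786.0
[ 0.5402 -0.249  -0.1656] 0.688418984413147Traceback (most recent call last):
  File "<stdin>", line 15, in <module>
    res = _minimize_neldermead(fun, x0, args, callback, bounds=bounds,
                               **options)
    fxr = func(xr)
    fx = function(np.copy(x), *(wrapper_args + args))
  File "<stdin>", line 12, in cost
  File "<stdin>", line 12, in <genexpr>
  File "fit.py", line 14, in mask
    uv=proj(name,q@rz(p[2]).T+[p[0],p[1],z])
  File "h.py", line 17, in proj
    p,E=T(name,s); k,d=K(p); I=np.linalg.inv(E); c=np.atleast_2d(P)@I[:3,:3].T+I[:3,3]
        ~^^^^^^^^
  File "h.py", line 7, in T
    p=camera_params(name)
ValueError: time passes only in moves, steps and waits
```

```bash
sed -i 's/^def K(p)/import functools\ncamera_params=functools.lru_cache(None)(camera_params)\ndef K(p)/' h.py
cat > run.py <<'E'
from fit import *
box={"top":(370,190,455,240),"side":(335,220,405,325)};D={}
for n,(x0,y0,x1,y1) in box.items():
    g=cv2.imread(f"pics/{n}0.png").max(2); m=np.zeros(g.shape,np.uint8); m[y0:y1,x0:x1]=(g[y0:y1,x0:x1]<(80 if n=="side" else 55))
    l,lab,st,_=cv2.connectedComponentsWithStats(m); m=(lab==1+st[1:,4].argmax()).astype(np.uint8)
    if n=="side": m=cv2.fillPoly(m,[cv2.convexHull(np.argwhere(m[275:]>0)[:,::-1]+[0,275])],1) 
    D[n]=m.astype(np.float32); print(n,m.sum())
def cost(p): return sum(np.abs(mask(n,p,.097)-D[n]).sum()/ (D[n].sum()) for n in D)
best=None
for yaw in(-.3,-.1,.1):
    s=np.array([.54,-.25,yaw]); r=minimize(cost,s,method="Nelder-Mead",options=dict(initial_simplex=s+np.vstack([np.zeros(3),np.diag([.03,.03,.2])])))
    print(r.x.round(4),r.fun)
    if best is None or r.fun<best.fun: best=r
o=[]
for n,(x0,y0,x1,y1) in box.items():
    im=cv2.imread(f"pics/{n}0.png"); im[:,:,2]=np.maximum(im[:,:,2],(mask(n,best.x,.097)*200).astype(np.uint8)); im[:,:,1]=np.maximum(im[:,:,1],(D[n]*200).astype(np.uint8)); o.append(cv2.resize(im[y0-20:y1+20,x0-20:x1+20],(400,400)))
cv2.imwrite("pics/fit0.png",np.hstack(o))
E
python3 run.py
```

```text
top 1162
side 3687
[ 0.5399 -0.2489 -0.1693] 0.480947881937027
[ 0.5401 -0.2482 -0.1665] 0.47600871324539185
[ 0.5402 -0.2487 -0.1764] 0.47669529914855957
```

View pics/fit0.png

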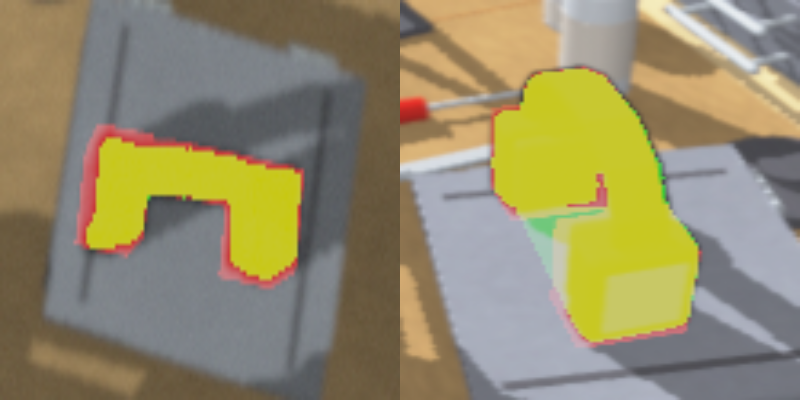

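The fit overlay agrees closely in both views. The black ear defenders are at (0.540, -0.249) with yaw -0.17, and the lid corners give the right sizes (200 x 226). Chest yaw is -0.227 with the front facing the robot, and the bar middle is at (0.55, 0.288) with yaw 0.07. I'm moving now, starting with a rise and turn.

arm_command --series '[[[-10,0,0,0.137],[-10,0,0,0.137],[-10,0,0,0.137],[-10,0,0,0.137],[-10,0,0,0.137],[-10,0,0,0.137],[-10,0,0,0.137],[-10,0,0,0.137],[-10,0,0,0.137],[-10,0,0,0.137]]]' --jaw 100 --force 100

```text
t: 1.1
tcp_pos: [0.2262, 0.5821, 0.304]
tool_rot: [0.062, 0.705, -0.062, 0.704]
force: [0.4, 0.9, -0.4]
finger_gap: 1.0
```

arm_command --series '[[[0,-36,22,0],[0,-36,22,0],[0,-36,22,0],[0,-36,22,0],[0,-36,22,0],[0,-36,22,0],[0,-36,22,0],[0,-36,22,0],[0,-36,22,0],[0,-36,22,0]]]'

```text
t: 2.1
tcp_pos: [0.3823, 0.1888, 0.304]
tool_rot: [0.06, 0.705, -0.06, 0.704]
force: [1.0, -0.2, -0.5]
finger_gap: 1.001
```

arm_command --series '[[[0,-36,22,0],[0,-36,22,0],[0,-36,22,0],[0,-36,22,0],[0,-36,22,0],[0,-36,22,0],[0,-36,22,0],[0,-36,22,0],[0,-36,22,0],[0,0,0,0]]]'

```text
t: 3.1
tcp_pos: [0.5245, -0.1675, 0.3034]
tool_rot: [0.061, 0.704, -0.063, 0.705]
force: [-0.1, -0.5, -0.0]
finger_gap: 0.999
```

```bash
cat >> h.py <<'E'
def go(P,psi):
    s=status.sense(); M=R.from_quat(s["tool_rot"]).as_matrix(); p=np.arctan2(M[1,2],M[0,2])
    print("t",round(s["t"],2),"tcp",np.round(s["tcp_pos"],4),"psi",round(p,4),"F",np.round(s["force"],1),"gap",round(s["finger_gap"],3),"x",M[:,0].round(3))
    print("need mm tool",((np.array(P)-s["tcp_pos"])@M*1000).round(1),"turn",round(p-psi,3)); return s
E
python3 -c "
from h import *
s=go([.546,-.2145,.205],-.17)"
```

```text
t 3.1 tcp [ 0.5245 -0.1675  0.3034] psi -0.1748 F [-0.1 -0.5 -0. ] gap 0.999 x [ 0.001 -0.002 -1.   ]
need mm tool [ 98.6 -42.3  29.2] turn -0.005
```

arm_command --series '[[[0,-21,14.5,0],[0,-21,14.5,0],[16,0,0,0],[16,0,0,0],[16,0,0,0],[16,0,0,0],[16,0,0,0],[12,0,0,0],[6,0,0,0],[0,0,0,0]]]'

```text
t: 4.1
tcp_pos: [0.5436, -0.208, 0.2053]
tool_rot: [0.06, 0.705, -0.06, 0.704]
force: [0.0, 0.4, 0.3]
finger_gap: 0.997
```

```bash
python3 -c "
from h import *
s=go([.546,-.2145,.205],-.17); save('wrist','w1.png')"
```

```text
t 4.1 tcp [ 0.5436 -0.208   0.2053] psi -0.1698 F [0.  0.4 0.3] gap 0.997 x [-0.002  0.001 -1.   ]
need mm tool [ 0.3 -6.   3.5] turn 0.0
```

View pics/w1.png

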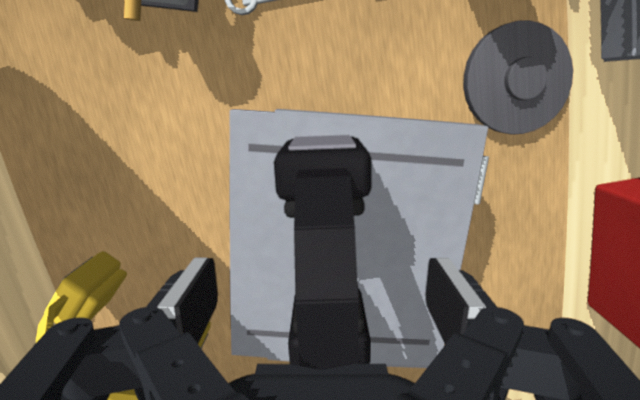

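The wrist view shows the band centred between the fingers: band column about 325, finger middle about 322. I'll shift 5 mm toward the crown and close.

arm_command --series '[[[0,-5,2,0],[0,0,0,0]]]'

```text
t: 4.35
tcp_pos: [0.5461, -0.215, 0.2072]
tool_rot: [0.06, 0.704, -0.061, 0.705]
force: [0.3, 0.1, -0.8]
finger_gap: 0.999
```

arm_command --series '[[[0,0,0,0],[0,0,0,0],[0,0,0,0],[0,0,0,0],[0,0,0,0],[0,0,0,0],[0,0,0,0],[0,0,0,0]]]' --jaw 0 --force 100

```text
t: 5.15
tcp_pos: [0.5482, -0.2143, 0.2088]
tool_rot: [0.06, 0.702, -0.061, 0.707]
force: [1.8, 2.4, 8.4]
finger_gap: 0.005
```

arm_command --series '[[[-3,0,0,0],[-3,0,0,0],[-3,0,0,0],[-3,0,0,0],[0,0,0,0],[0,0,0,0]]]'

```text
t: 5.75
tcp_pos: [0.5452, -0.2139, 0.2181]
tool_rot: [0.06, 0.705, -0.06, 0.704]
force: [-0.5, -0.3, -0.4]
finger_gap: 0.001
```

```bash
python3 -c "
from h import *
s=go([.546,-.2145,.205],-.17); save('side','s1.png')"; python3 -c "
import cv2;i=cv2.imread('pics/s1.png');cv2.imwrite('pics/s1c.png',cv2.resize(i[150:370,260:480],None,fx=2.5,fy=2.5))"
```

```text
t 5.75 tcp [ 0.5452 -0.2139  0.2181] psi -0.1701 F [-0.5 -0.3 -0.4] gap 0.001 x [-0.  0. -1.]
need mm tool [13.1 -0.4  0.9] turn -0.0
```

View pics/s1c.png

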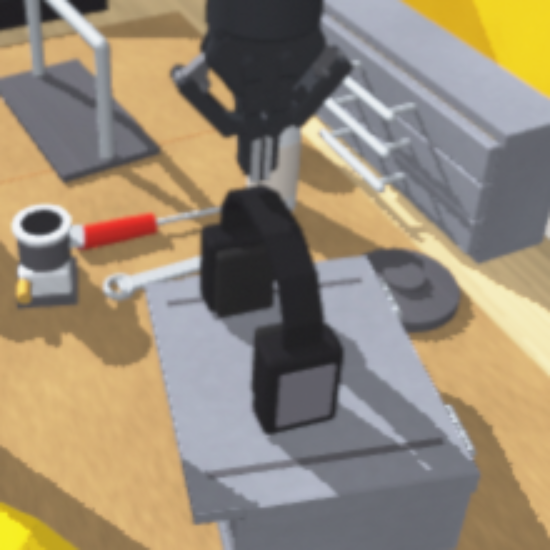

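Run:
```python
from fit import *
s=status.sense(); b=cv2.imread("pics/s1.png"); p=(.5402,-.2487,-.17)
m=mask("side",p,.097)
c=cv2.findContours((m>.5).astype(np.uint8),0,1)[0]; S=4
im=cv2.resize(b[190:340,310:430],None,fx=S,fy=S,interpolation=cv2.INTER_CUBIC)
for k in c: cv2.polylines(im,[((k[:,0]-[310,190]+.5)*S).astype(int)],True,(0,0,255),1)
P=[s["tcp_pos"],np.r_[.546,-.2145,.097+.133]]
for q,col in zip(proj("side",P),[(0,255,0),(255,255,0)]): cv2.circle(im,tuple(((q-[310,190]+.5)*S).astype(int)),4,col,-1)
w=cv2.resize(snapshot("wrist")[:,:,::-1],None,fx=.5,fy=.5)
cv2.imwrite("pics/ov.png",np.hstack([im,np.vstack([w,np.zeros((400,320,3),np.uint8)])]))
```

```text
(no output)
```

View pics/ov.png

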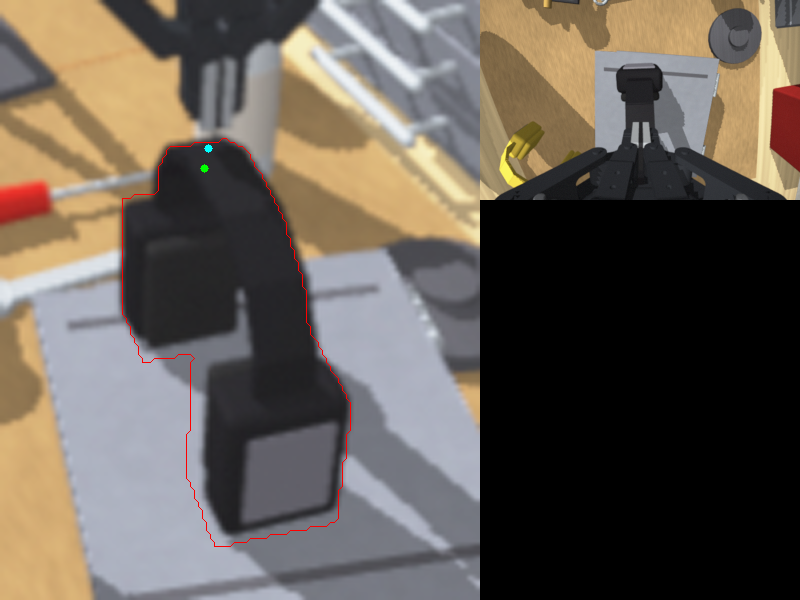

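The fingers shut without holding the band: they seem to sit on top of it and the ear defenders still stand. I'll rise, open and check the model against the wrist view.

arm_command --series '[[[-5,0,0,0],[-10,0,0,0],[-15,0,0,0],[-15,0,0,0],[-15,0,0,0],[0,0,0,0],[0,0,0,0]]]'

```text
t: 6.55
tcp_pos: [0.5454, -0.214, 0.2787]
tool_rot: [0.06, 0.704, -0.06, 0.705]
force: [-0.5, 0.0, -0.6]
finger_gap: -0.0
```

arm_command --series '[[[0,0,0,0],[0,0,0,0],[0,0,0,0],[0,0,0,0],[0,0,0,0],[0,0,0,0]]]' --jaw 100

```text
t: 7.15
tcp_pos: [0.5453, -0.2139, 0.2781]
tool_rot: [0.06, 0.705, -0.06, 0.705]
force: [0.4, -0.1, 0.6]
finger_gap: 0.989
```

Run:
```python
from fit import *
s=go([.546,-.2145,.205],-.17); w=save("wrist","w2.png")[:,:,::-1].copy(); b=save("side","s2.png")[:,:,::-1].copy()
import h; 
_p=proj
p=(.5402,-.2487,-.17); P=parts
for q in P:
    X=q@rz(p[2]).T+[p[0],p[1],.097]
    cv2.polylines(w,[cv2.convexHull(proj("wrist",X,s).round().astype(np.int32))],True,(0,0,255),1)
    cv2.polylines(b,[cv2.convexHull(proj("side",X).round().astype(np.int32))],True,(0,0,255),1)
cv2.imwrite("pics/ov2.png",np.hstack([cv2.resize(w[0:400,180:460],None,fx=1.5,fy=1.5),cv2.resize(b[200:350,320:420],(380,600))[:600]]))
```

```text
t 7.15 tcp [ 0.5453 -0.2139  0.2781] psi -0.17 F [ 0.4 -0.1  0.6] gap 0.989 x [-0.  0. -1.]
need mm tool [73.1 -0.4  0.8] turn -0.0
```

View pics/ov2.png

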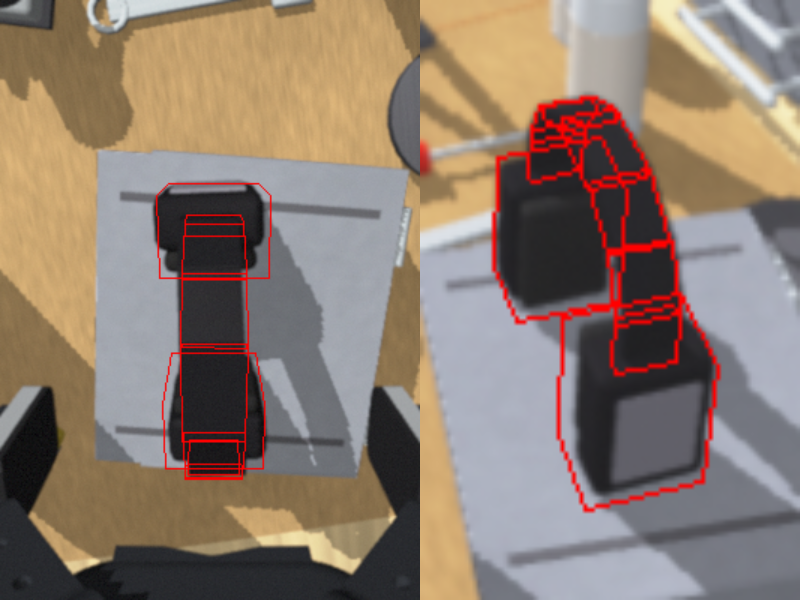

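The model outline matches in both views, so the pose is right and the grip was probably too high on the band. I'll go 17 mm lower and close in stages.

arm_command --series '[[[15,0,0,0],[15,0,0,0],[15,0,0,0],[15,0,0,0],[12,0,0,0],[10,0,0,0],[6,0,0,0],[0,0,0,0]]]'

```text
t: 8.05
tcp_pos: [0.5449, -0.2137, 0.1894]
tool_rot: [0.06, 0.705, -0.06, 0.704]
force: [0.7, -0.7, -0.9]
finger_gap: 1.005
```

arm_command --series '[[[0,0,0,0],[0,0,0,0],[0,0,0,0],[0,0,0,0]]]' --jaw 45 --force 40

```text
t: 8.45
tcp_pos: [0.5455, -0.214, 0.1907]
tool_rot: [0.06, 0.704, -0.06, 0.705]
force: [-0.2, 0.0, -0.3]
finger_gap: 0.453
```

arm_command --series '[[[0,0,0,0],[0,0,0,0],[0,0,0,0]]]' --jaw 25

```text
t: 8.75
tcp_pos: [0.5453, -0.2139, 0.1906]
tool_rot: [0.06, 0.704, -0.06, 0.705]
force: [-0.9, 0.4, 3.2]
finger_gap: 0.314
```

arm_command --series '[[[0,0,0,0],[0,0,0,0],[0,0,0,0]]]' --jaw 20 --force 70

```text
t: 9.05
tcp_pos: [0.5455, -0.214, 0.1908]
tool_rot: [0.06, 0.704, -0.06, 0.705]
force: [-1.4, 1.0, 6.0]
finger_gap: 0.305
```

arm_command --series '[[[-2,0,0,0],[-2,0,0,0],[-3,0,0,0],[-3,0,0,0],[0,0,0,0],[0,0,0,0]]]'

```text
t: 9.65
tcp_pos: [0.5453, -0.2139, 0.2002]
tool_rot: [0.06, 0.705, -0.06, 0.705]
force: [-1.5, 0.1, -1.2]
finger_gap: 0.302
```

arm_command --series '[[[-5,0,0,0],[-8,0,0,0],[-10,0,0,0],[-10,0,0,0],[-10,0,0,0],[-5,0,0,0],[-2,0,0,0],[0,0,0,0]]]'

```text
t: 10.45
tcp_pos: [0.5453, -0.2139, 0.2506]
tool_rot: [0.06, 0.704, -0.06, 0.705]
force: [0.4, 0.0, -2.0]
finger_gap: 0.305
```

Run:
```python
from fit import *
s=go([.546,-.2145,.205],-.17); w=save("wrist","w3.png")[:,:,::-1]; b=save("side","s3.png")[:,:,::-1]
cv2.imwrite("pics/g.png",np.hstack([cv2.resize(w,(400,250)),cv2.resize(b[130:255,290:490],(400,250))]))
```

```text
t 10.45 tcp [ 0.5453 -0.2139  0.2506] psi -0.17 F [ 0.4  0.  -2. ] gap 0.305 x [ 0. -0. -1.]
need mm tool [45.6 -0.5  0.8] turn 0.0
```

View pics/g.png

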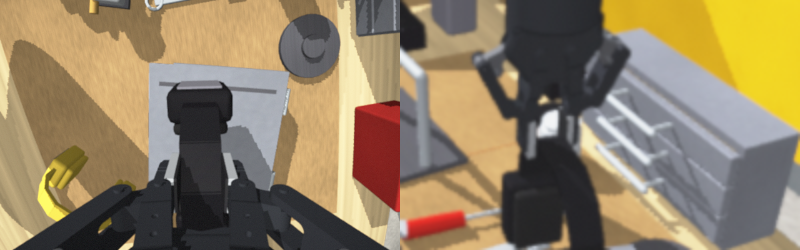

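The ear defenders are held and upright. I'll rise and turn so the band lies across the bar.

arm_command --series '[[[-8,0,0,-0.06],[-8,0,0,-0.11],[-8,0,0,-0.11],[-8,0,0,-0.11],[-8,0,0,-0.11],[-8,0,0,-0.11],[-6,0,0,-0.11],[-4,0,0,-0.11],[-2,0,0,-0.11],[0,0,0,-0.11]]]'

```text
t: 11.55
tcp_pos: [0.5451, -0.2138, 0.3099]
tool_rot: [-0.302, 0.639, 0.303, 0.639]
force: [-0.4, 1.2, -1.5]
finger_gap: 0.302
```

arm_command --series '[[[0,0,0,-0.11],[0,0,0,-0.11],[0,0,0,-0.11],[0,0,0,-0.11],[0,0,0,-0.11],[0,0,0,-0.11],[0,0,0,-0.07],[0,0,0,-0.03],[0,0,0,0],[0,0,0,0]]]'

```text
t: 12.55
tcp_pos: [0.5452, -0.2139, 0.3099]
tool_rot: [-0.517, 0.483, 0.517, 0.483]
force: [0.2, -0.2, -1.3]
finger_gap: 0.303
```

```bash
python3 -c "
from h import *
s=go([.517,.286,.30],1.64)"
```

```text
t 12.55 tcp [ 0.5452 -0.2139  0.3099] psi 1.639 F [ 0.2 -0.2 -1.3] gap 0.303 x [-0.001  0.    -1.   ]
need mm tool [ 10.1  -6.  500.6] turn -0.001
```

arm_command --series '[[[0,0,15,0],[0,0,25,0],[0,0,28,0],[0,0,28,0],[0,0,28,0],[0,0,28,0],[0,0,28,0],[0,0,28,0],[0,0,28,0],[0,0,28,0]]]'

```text
t: 13.55
tcp_pos: [0.5261, 0.0517, 0.3104]
tool_rot: [-0.517, 0.482, 0.517, 0.483]
force: [-0.7, 0.2, -2.4]
finger_gap: 0.302
```

arm_command --series '[[[0,-3,28,0],[0,-3,28,0],[0,0,28,0],[0,0,28,0],[0,0,28,0],[0,0,28,0],[0,0,28,0],[0,0,24,0],[0,0,12,0],[0,0,5,0]]]'

```text
t: 14.55
tcp_pos: [0.5157, 0.2877, 0.3102]
tool_rot: [-0.517, 0.482, 0.518, 0.482]
force: [0.2, -0.3, -2.0]
finger_gap: 0.301
```

Run:
```python
from fit import *
s=go([.517,.286,.30],1.64); w=save("wrist","w4.png")[:,:,::-1].copy(); b=save("side","s4.png")[:,:,::-1].copy()
M=R.from_quat(s["tool_rot"]).as_matrix(); t=np.array(s["tcp_pos"])
Re=np.c_[M[:,2],M[:,1],-M[:,0]]; o=t-Re@[0,.035,.0935]
d=np.array([-.07,.9975,0]); bar=np.array([[.552,.288,.16]])+np.array([[-.115],[.115]])*d
for im,n in((w,"wrist"),(b,"side")):
    for q in parts: cv2.polylines(im,[cv2.convexHull(proj(n,q@Re.T+o,s if n=="wrist" else None).round().astype(np.int32))],True,(0,0,255),1)
    u=proj(n,bar,s if n=="wrist" else None).round().astype(int); print(n,u); cv2.line(im,tuple(u[0]),tuple(u[1]),(0,255,0),1)
cv2.imwrite("pics/h1.png",np.hstack([cv2.resize(w,(480,300)),cv2.resize(b[60:210,200:360],(320,300))]))
```

```text
t 14.55 tcp [0.5157 0.2877 0.3102] psi 1.6418 F [ 0.2 -0.3 -2. ] gap 0.301 x [-0. -0. -1.]
need mm tool [10.2 -1.2 -1.8] turn 0.002
wrist [[197 212]
 [440 212]]
side [[300 169]
 [272 140]]
```

View pics/h1.png

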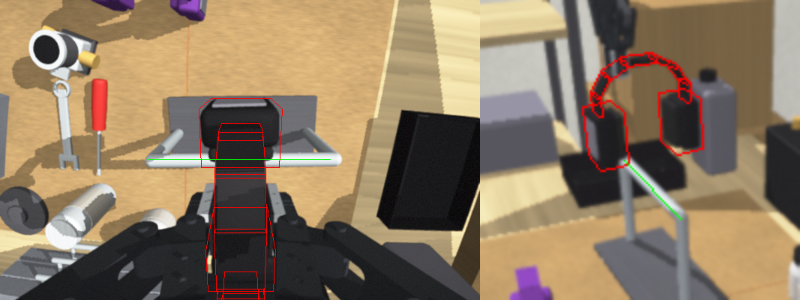

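Picture 10 shows the modelled ear defenders and bar lying on the real ones, with the cups either side of the bar. Now I'll lower.

arm_command --series '[[[10,0,0,0],[18,0,0,0],[18,0,0,0],[18,0,0,0],[18,0,0,0],[18,0,0,0],[18,0,0,0],[18,0,0,0],[18,0,0,0],[10,0,0,0]]]'

```text
t: 15.65
tcp_pos: [0.5157, 0.2847, 0.1442]
tool_rot: [-0.516, 0.484, 0.517, 0.482]
force: [-0.3, 0.3, -2.1]
finger_gap: 0.306
```

arm_command --series '[[[4,0,0,0],[2,0,0,0],[2,0,0,0],[2,0,0,0],[0,0,0,0],[0,0,0,0]]]'

```text
t: 16.25
tcp_pos: [0.5168, 0.2864, 0.1366]
tool_rot: [0.517, -0.482, -0.517, -0.483]
force: [0.4, 0.2, -2.1]
finger_gap: 0.301
```

arm_command --series '[[[1.5,0,0,0],[1.5,0,0,0],[1.5,0,0,0],[0,0,0,0],[0,0,0,0]]]'

```text
t: 16.75
tcp_pos: [0.5166, 0.2863, 0.1316]
tool_rot: [-0.517, 0.482, 0.517, 0.482]
force: [0.3, 0.4, -1.8]
finger_gap: 0.301
```

arm_command --series '[[[1,0,0,0],[1,0,0,0],[0,0,0,0],[0,0,0,0]]]'

```text
t: 17.15
tcp_pos: [0.5167, 0.2863, 0.1299]
tool_rot: [0.517, -0.482, -0.517, -0.482]
force: [0.1, -0.2, -0.4]
finger_gap: 0.305
```

arm_command --series '[[[0.7,0,0,0],[0,0,0,0],[0,0,0,0]]]'

```text
t: 17.45
tcp_pos: [0.5168, 0.2864, 0.1295]
tool_rot: [0.517, -0.482, -0.517, -0.483]
force: [-0.8, 0.4, 3.2]
finger_gap: 0.301
```

arm_command --series '[[[0,0,0,0],[0,0,0,0],[0,0,0,0]]]' --jaw 40 --force 20

```text
t: 17.75
tcp_pos: [0.5168, 0.2863, 0.1289]
tool_rot: [0.517, -0.482, -0.517, -0.482]
force: [0.2, 0.7, 0.0]
finger_gap: 0.397
```

arm_command --series '[[[0,0,0,0],[0,0,0,0],[0,0,0,0],[0,0,0,0],[0,0,0,0]]]' --jaw 75

```text
t: 18.25
tcp_pos: [0.5166, 0.2863, 0.129]
tool_rot: [0.517, -0.482, -0.517, -0.482]
force: [0.5, -0.3, -0.6]
finger_gap: 0.751
```

arm_command --series '[[[-10,0,0,0],[-15,0,0,0],[-20,0,0,0],[-20,0,0,0],[-20,0,0,0],[-20,0,0,0],[-20,0,0,0],[-15,0,0,0],[0,0,0,0]]]'

```text
t: 19.15
tcp_pos: [0.5182, 0.2869, 0.2723]
tool_rot: [0.518, -0.48, -0.516, -0.484]
force: [0.2, 0.1, 0.7]
finger_gap: 0.752
```

Run:
```python
from fit import *
s=go([.517,.286,.30],1.64); b=save("side","s5.png")[:,:,::-1]; a=save("top","t5.png")[:,:,::-1]
cv2.imwrite("pics/h2.png",np.hstack([cv2.resize(b[90:220,200:350],(400,347)),cv2.resize(a[170:264,120:280],None,fx=2.5,fy=3.692)[:347]]))
```

```text
t 19.15 tcp [0.5182 0.2869 0.2723] psi 1.6401 F [0.2 0.1 0.7] gap 0.752 x [ 0.006  0.002 -1.   ]
need mm tool [-27.7   1.1  -0.8] turn 0.0
```

View pics/h2.png

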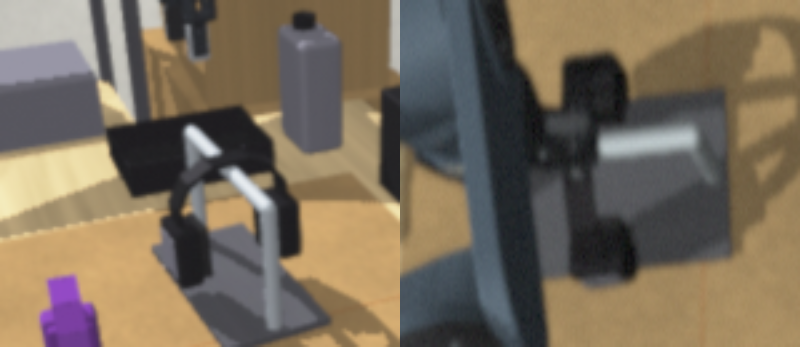

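The ear defenders hang on the bar by their band, one cup on each side. For the lid I'll shut the fingers, turn to the chest's yaw, and go in front of the lip.

arm_command --series '[[[-10,0,0,0.1],[-10,0,0,0.1],[-10,0,-10,0.1],[0,0,-20,0],[0,0,-40,0],[0,0,-40,0],[0,0,-40,0],[0,0,-40,0],[0,0,-40,0],[0,0,-40,0]]]' --jaw 0

```text
t: 20.25
tcp_pos: [0.4544, 0.022, 0.2979]
tool_rot: [-0.439, 0.555, 0.44, 0.554]
force: [1.2, 0.2, -0.0]
finger_gap: -0.001
```

```bash
python3 -c "
from h import *
s=go([.426,-.2455,.20],1.342)
for p in((441,312),(425,335),(460,290)): print(atz('top',p,.12).round(3))"
```

```text
t 20.25 tcp [0.4544 0.022  0.2979] psi 1.3403 F [ 1.2  0.2 -0. ] gap -0.001 x [-0.002  0.    -1.   ]
need mm tool [  97.9  -33.7 -266.9] turn -0.002
[ 0.304 -0.325  0.12 ]
[ 0.249 -0.284  0.12 ]
[ 0.357 -0.375  0.12 ]
```

arm_command --series '[[[0,-3,-36,0],[0,-3,-38,0],[0,-3,-38,0],[0,-3,-38,0],[0,-3,-38,0],[0,-3,-38,0],[15,0,-20,0],[20,0,-10,0],[20,0,0,0],[20,0,0,0]]]'

```text
t: 21.25
tcp_pos: [0.4139, -0.23, 0.2222]
tool_rot: [-0.438, 0.555, 0.44, 0.554]
force: [-0.6, 0.1, -0.9]
finger_gap: -0.003
```

arm_command --series '[[[20,0,0,0],[20,0,0,0],[20,0,0,0],[20,0,0,0],[20,0,0,0],[15,0,0,0],[10,0,0,0],[0,0,0,0],[0,0,0,0]]]'

```text
t: 22.15
tcp_pos: [0.4147, -0.23, 0.0989]
tool_rot: [-0.439, 0.554, 0.439, 0.554]
force: [-0.3, 0.8, 0.8]
finger_gap: 0.001
```

```bash
python3 -c "
from h import *
s=go([.426,-.2455,.072],1.342)"
```

```text
t 22.15 tcp [ 0.4147 -0.23    0.0989] psi 1.34 F [-0.3  0.8  0.8] gap 0.001 x [-0.  0. -1.]
need mm tool [ 26.9 -14.6 -12.6] turn -0.002
```

arm_command --series '[[[9,0,-4,0],[9,0,-4,0],[9,0,-4,0],[0,-7,0,0],[0,-7,0,0],[0,-6,0,0],[0,-4,0,0],[0,0,0,0],[0,0,0,0]]]'

```text
t: 23.05
tcp_pos: [0.4355, -0.247, 0.0721]
tool_rot: [-0.439, 0.554, 0.439, 0.554]
force: [0.1, 0.5, -0.0]
finger_gap: -0.002
```

arm_command --series '[[[0,-2,0,0],[0,-2,0,0],[0,-2,0,0],[0,-2,0,0],[0,0,0,0],[0,0,0,0]]]'

```text
t: 23.65
tcp_pos: [0.4432, -0.249, 0.072]
tool_rot: [-0.439, 0.554, 0.439, 0.554]
force: [0.8, 0.1, 0.1]
finger_gap: -0.001
```

arm_command --series '[[[0,-1,0,0],[0,-1,0,0],[0,-1,0,0],[0,0,0,0],[0,0,0,0]]]'

```text
t: 24.15
tcp_pos: [0.4462, -0.2497, 0.072]
tool_rot: [-0.439, 0.554, 0.439, 0.554]
force: [-0.1, -0.1, 0.3]
finger_gap: -0.001
```

arm_command --series '[[[0,-1,0,0],[0,-1,0,0],[0,0,0,0],[0,0,0,0]]]'

```text
t: 24.55
tcp_pos: [0.4481, -0.2502, 0.072]
tool_rot: [-0.439, 0.554, 0.439, 0.554]
force: [-0.2, 0.2, 0.4]
finger_gap: -0.005
```

arm_command --series '[[[0,-1,0,0],[0,-1,0,0],[0,-1,0,0],[0,0,0,0],[0,0,0,0]]]'

```text
t: 25.05
tcp_pos: [0.451, -0.2509, 0.072]
tool_rot: [-0.439, 0.554, 0.439, 0.554]
force: [0.6, 0.3, -0.9]
finger_gap: -0.003
```

arm_command --series '[[[0,-1,0,0],[0,-1,0,0],[0,-1,0,0],[0,0,0,0],[0,0,0,0]]]'

```text
t: 25.55
tcp_pos: [0.4539, -0.2515, 0.072]
tool_rot: [-0.439, 0.554, 0.439, 0.554]
force: [-0.6, -0.2, -0.2]
finger_gap: 0.001
```

arm_command --series '[[[0,-1.5,0,0],[0,-1.5,0,0],[0,-1.5,0,0],[0,0,0,0],[0,0,0,0]]]'

```text
t: 26.05
tcp_pos: [0.4583, -0.2526, 0.072]
tool_rot: [-0.439, 0.554, 0.439, 0.554]
force: [0.8, 0.6, -0.4]
finger_gap: -0.002
```

Run:
```python
from h import *
s=go([.456,-.2525,.072],1.342); w=save("wrist","w6.png")[:,:,::-1].copy(); b=save("side","s6.png")[:,:,::-1]
c=np.array([.552,-.274]); X=np.array([.974,-.227]);Y=np.array([.227,.974])
L=np.array([np.r_[c+i*.1*X+j*.113*Y,.097] for i,j in((-1,-1),(-1,1),(1,1),(1,-1))])
cv2.polylines(w,[proj("wrist",L,s).round().astype(np.int32)],True,(0,0,255),1)
b=b.copy(); cv2.polylines(b,[proj("side",L).round().astype(np.int32)],True,(0,0,255),1)
cv2.imwrite("pics/l1.png",np.hstack([cv2.resize(w,(480,300)),cv2.resize(b[200:400,270:483],(320,300))]))
```

```text
t 26.05 tcp [ 0.4583 -0.2526  0.072 ] psi 1.3401 F [ 0.8  0.6 -0.4] gap -0.002 x [-0.  0. -1.]
need mm tool [-0.   2.3 -0.4] turn -0.002
```

View pics/l1.png

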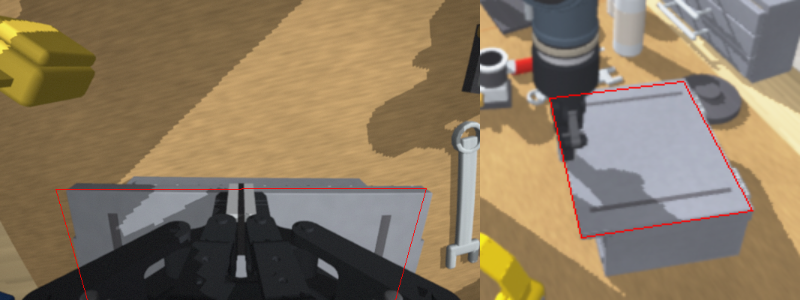

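In the wrist view the shut fingertips (row ~244) sit about 27 mm above the nominal TCP, which also explains the missed first grip. So they are hovering over the lid, and I'll retreat, go 28 mm lower and approach again.

arm_command --series '[[[-3,8,0,0],[0,9,0,0],[0,9,0,0],[0,4,0,0],[8,0,0,0],[8,0,0,0],[8,0,0,0],[7,0,0,0],[0,-6,0,0],[0,-6,0,0]]]'

```text
t: 27.15
tcp_pos: [0.4413, -0.2486, 0.0436]
tool_rot: [-0.439, 0.554, 0.439, 0.554]
force: [-0.2, -0.1, -0.3]
finger_gap: 0.001
```

arm_command --series '[[[0,-2,0,0],[0,-2,0,0],[0,0,0,0],[0,0,0,0]]]'

```text
t: 27.55
tcp_pos: [0.4447, -0.2493, 0.0442]
tool_rot: [-0.439, 0.554, 0.439, 0.554]
force: [-0.2, -0.0, 0.4]
finger_gap: 0.004
```

arm_command --series '[[[0,-1.5,0,0],[0,-1.5,0,0],[0,0,0,0],[0,0,0,0]]]'

```text
t: 27.95
tcp_pos: [0.4457, -0.2493, 0.044]
tool_rot: [-0.438, 0.555, 0.441, 0.554]
force: [-5.0, 0.0, 3.9]
finger_gap: -0.0
```

Contact is where predicted. I'll press a bit more and lift slowly.

arm_command --series '[[[0,-1.5,0,0],[0,-1.5,0,0],[0,-1,0,0],[0,0,0,0],[0,0,0,0]]]'

```text
t: 28.45
tcp_pos: [0.4455, -0.249, 0.0439]
tool_rot: [-0.436, 0.556, 0.444, 0.552]
force: [-15.7, -2.9, 9.3]
finger_gap: -0.002
```

arm_command --series '[[[-1.5,0,0,0],[-1.5,0,0,0],[-1.5,0,0,0],[-1.5,0,0,0],[0,0,0,0]]]'

```text
t: 28.95
tcp_pos: [0.4456, -0.2488, 0.0485]
tool_rot: [-0.435, 0.556, 0.444, 0.552]
force: [-12.4, -3.9, -2.2]
finger_gap: -0.0
```

arm_command --series '[[[-1.5,-0.5,0,0],[-1.5,-0.5,0,0],[-1.5,0,0,0],[-1.5,0,0,0],[0,0,0,0]]]'

```text
t: 29.45
tcp_pos: [0.446, -0.2488, 0.0543]
tool_rot: [-0.435, 0.556, 0.444, 0.552]
force: [-12.4, -3.5, -1.6]
finger_gap: 0.003
```

arm_command --series '[[[-1.5,0,0,0],[-1.5,0,0,0],[-1.5,0,0,0],[-1.5,0,0,0],[0,0,0,0]]]'

```text
t: 29.95
tcp_pos: [0.4464, -0.2489, 0.0604]
tool_rot: [-0.435, 0.556, 0.444, 0.552]
force: [-11.6, -2.7, -1.6]
finger_gap: 0.006
```

Run:
```python
from h import *
s=go([.4457,-.2493,.06],1.342); b=save("side","s7.png").astype(int); a=cv2.imread("pics/s6.png")[:,:,::-1].astype(int)
# front-right lid corner search: lid (bright grey) vs front; report diff region in chest area away from arm
c=np.array([.552,-.274]); X=np.array([.974,-.227]);Y=np.array([.227,.974]); h=c+.085*X
def lid(th,j): 
    l=np.array([h[0]-.2*np.cos(th)*X[0]-.012*np.sin(th)*-X[0]*1,0,0]); 
    p=h-(.2*np.cos(th)-.012*np.sin(th))*X+j*.113*Y; return np.r_[p,.085+.2*np.sin(th)+.012*np.cos(th)]
for th in(0,.05,.1,.15): print(th,proj("side",lid(th,-1)).round(1),proj("side",lid(th,-.5)).round(1))
for col in(330,338,346): print(col,[(r,*b[r,col],a[r,col].tolist()) for r in range(330,372,2)] if 0 else (b[325:372:2,col].mean(1).astype(int).tolist(), a[325:372:2,col].mean(1).astype(int).tolist()))
```

```text
t 29.95 tcp [ 0.4464 -0.2489  0.0604] psi 1.3417 F [-11.6  -2.7  -1.6] gap 0.006 x [-0.012  0.006 -1.   ]
need mm tool [ 0.4  0.6 -0.6] turn -0.0
0 [[327.5 359.9]] [[321.8 331.3]]
0.05 [[328.  356.1]] [[322.2 327.5]]
0.1 [[328.8 352.2]] [[322.9 323.6]]
0.15 [[329.9 348.2]] [[323.9 319.7]]
330 ([162, 161, 167, 168, 168, 165, 167, 170, 168, 163, 160, 161, 166, 165, 165, 167, 165, 167, 167, 168, 168, 170, 169, 161], [164, 156, 162, 165, 166, 164, 167, 169, 168, 163, 160, 161, 166, 165, 165, 167, 165, 167, 168, 167, 169, 170, 169, 162])
338 ([118, 117, 118, 115, 114, 116, 115, 117, 117, 115, 118, 112, 112, 109, 134, 167, 167, 164, 164, 164, 166, 166, 167, 170], [181, 181, 181, 178, 129, 120, 118, 117, 117, 118, 119, 119, 120, 119, 117, 120, 111, 122, 164, 164, 166, 165, 167, 170])
346 ([118, 117, 118, 116, 85, 89, 118, 118, 117, 118, 117, 116, 109, 110, 138, 162, 160, 159, 164, 168, 167, 170, 173, 170], [121, 120, 127, 175, 180, 180, 133, 81, 102, 120, 120, 119, 120, 119, 119, 112, 113, 157, 163, 167, 166, 170, 173, 170])
```

Image code shows the lid's lower edge rose about 6 rows, so the lid is up roughly 0.08 rad with moderate forces. I'll follow the arc.

arm_command --series '[[[-4,-0.3,0,0],[-5,-0.7,0,0],[-5.8,-0.9,0,0],[-5.8,-1.1,0,0],[-5.8,-1.3,0,0],[-5.8,-1.5,0,0],[-5.8,-1.6,0,0],[-5.8,-1.8,0,0],[-5,-1.8,0,0],[-3,-1,0,0]]]'

```text
t: 31.0
tcp_pos: [0.4577, -0.2515, 0.1124]
tool_rot: [-0.435, 0.556, 0.444, 0.551]
force: [-11.7, -1.1, -0.1]
finger_gap: 0.001
```

```bash
cat > lidth.py <<'E'
from h import *
c=np.array([.552,-.274]); X=np.array([.974,-.227]);Y=np.array([.227,.974]); h=c+.085*X
s=status.sense(); d=h-np.array(s["tcp_pos"][:2]); x=d@X; go([.5,-.25,.06],1.342)
# lower front edge on finger face (TCP chest-x + 0.011)
r=(x-.0115)/.2; print("theta from edge on finger face:",np.arccos(np.clip(r,-1,1)).round(3),"reach x",x.round(4),"lip z",(.085+.2*np.sqrt(max(0,1-r*r))).round(3))
E
python3 lidth.py
```

```text
t 31.0 tcp [ 0.4577 -0.2515  0.1124] psi 1.3418 F [-11.7  -1.1  -0.1] gap 0.001 x [-0.014  0.006 -1.   ]
need mm tool [ 51.8 -41.6  10.9] turn -0.0
theta from edge on finger face: 0.55 reach x 0.182 lip z 0.19
```

arm_command --series '[[[-5,-2,0,0],[-7.2,-3.2,0,0],[-7.1,-3.6,0,0],[-6.9,-4,0,0],[-6.8,-4.2,0,0],[-6.6,-4.5,0,0],[-6.4,-4.8,0,0],[-6.2,-5,0,0],[-6,-5.2,0,0],[-5,-4,0,0]]]'

```text
t: 32.0
tcp_pos: [0.4951, -0.2607, 0.1764]
tool_rot: [-0.434, 0.558, 0.445, 0.55]
force: [-17.1, 1.4, 9.3]
finger_gap: 0.005
```

```bash
sed -i 's/h=c+.085\*X/h=c+.1*X/' lidth.py; python3 lidth.py
```

```text
t 32.0 tcp [ 0.4951 -0.2607  0.1764] psi 1.3416 F [-17.1   1.4   9.3] gap 0.005 x [-0.018  0.006 -1.   ]
need mm tool [116.4  -4.5  11.3] turn -0.0
theta from edge on finger face: 0.746 reach x 0.1584 lip z 0.221
```

arm_command --series '[[[-8,-4,0,0],[-8,-5,0,0],[-7.5,-6,0,0],[-7,-6.5,0,0],[-6.5,-7,0,0],[-6,-7.2,0,0],[-5.5,-7.5,0,0],[-5,-7.5,0,0],[-4,-7,0,0],[-2,-3,0,0]]]'

```text
t: 33.0
tcp_pos: [0.5638, -0.2775, 0.237]
tool_rot: [-0.44, 0.554, 0.439, 0.554]
force: [-2.1, 0.3, -1.9]
finger_gap: -0.001
```

```bash
python3 lidth.py
```

```text
t 33.0 tcp [ 0.5638 -0.2775  0.237 ] psi 1.3402 F [-2.1  0.3 -1.9] gap -0.001 x [ 0.001 -0.001 -1.   ]
need mm tool [176.9  68.6  12.2] turn -0.002
theta from edge on finger face: 1.18 reach x 0.0877 lip z 0.27
```

arm_command --series '[[[0,15,0,0],[0,20,0,0],[0,20,0,0],[0,15,0,0],[8,5,0,0],[8,0,0,0],[0,0,0,0]]]'

```text
t: 33.7
tcp_pos: [0.4901, -0.26, 0.2194]
tool_rot: [-0.439, 0.554, 0.439, 0.554]
force: [-0.2, -0.6, -0.4]
finger_gap: -0.001
```

arm_command --series '[[[0,-8,0,0],[0,-8,0,0],[0,-8,0,0],[0,-8,0,0],[0,-8,0,0],[0,0,0,0]]]'

```text
t: 34.3
tcp_pos: [0.53, -0.2696, 0.2205]
tool_rot: [-0.44, 0.554, 0.439, 0.554]
force: [-0.2, -0.2, 0.4]
finger_gap: 0.002
```

```bash
python3 lidth.py
```

```text
t 34.3 tcp [ 0.53   -0.2696  0.2205] psi 1.3405 F [-0.2 -0.2  0.4] gap 0.002 x [ 0.001 -0.001 -1.   ]
need mm tool [160.5  33.9  12.3] turn -0.001
theta from edge on finger face: 0.983 reach x 0.1224 lip z 0.251
```

arm_command --series '[[[0,-8,0,0],[0,-8,0,0],[0,-8,0,0],[0,-6,0,0],[0,-4,0,0],[0,-3,0,0],[0,0,0,0]]]'

```text
t: 35.0
tcp_pos: [0.5642, -0.2774, 0.2204]
tool_rot: [-0.439, 0.555, 0.44, 0.554]
force: [-1.6, -0.6, 0.4]
finger_gap: -0.002
```

```bash
python3 lidth.py
```

```text
t 35.0 tcp [ 0.5642 -0.2774  0.2204] psi 1.3402 F [-1.6 -0.6  0.4] gap -0.002 x [-0.002  0.    -1.   ]
need mm tool [160.5  68.5  12. ] turn -0.002
theta from edge on finger face: 1.182 reach x 0.0874 lip z 0.27
```

Contact at the same place confirms the lid at about 1.18 rad. Now I'll push it level, back toward the stop.

arm_command --series '[[[0,-6,0,0],[0,-8,0,0],[0,-9,0,0],[0,-9,0,0],[0,-9,0,0],[0,-9,0,0],[0,-9,0,0],[0,-8,0,0],[0,-5,0,0],[0,0,0,0]]]'

```text
t: 36.0
tcp_pos: [0.6361, -0.2943, 0.2202]
tool_rot: [-0.44, 0.554, 0.439, 0.555]
force: [0.0, -0.2, -0.2]
finger_gap: 0.003
```

arm_command --series '[[[0,-4,0,0],[0,-4,0,0],[0,-4,0,0],[0,-3,0,0],[0,-2,0,0],[0,0,0,0]]]'

```text
t: 36.6
tcp_pos: [0.6514, -0.2979, 0.22]
tool_rot: [-0.439, 0.554, 0.439, 0.554]
force: [-2.1, 0.1, -1.6]
finger_gap: -0.0
```

```bash
python3 lidth.py
```

```text
t 36.6 tcp [ 0.6514 -0.2979  0.22  ] psi 1.34 F [-2.1  0.1 -1.6] gap -0.0 x [-0.  0. -1.]
need mm tool [160.1 158.2  12. ] turn -0.002
theta from edge on finger face: 1.639 reach x -0.0022 lip z 0.285
```

arm_command --series '[[[0,-2,0,0],[0,-2,0,0],[0,-2,0,0],[0,-2,0,0],[0,-2,0,0],[0,0,0,0]]]'

```text
t: 37.2
tcp_pos: [0.6616, -0.3002, 0.2206]
tool_rot: [-0.439, 0.554, 0.439, 0.554]
force: [-2.3, 0.8, -1.7]
finger_gap: -0.002
```

arm_command --series '[[[0,-1.5,0,0],[0,-1.5,0,0],[0,0,0,0]]]'

```text
t: 37.5
tcp_pos: [0.6642, -0.3009, 0.2205]
tool_rot: [-0.439, 0.554, 0.439, 0.554]
force: [-3.1, 0.9, -0.6]
finger_gap: -0.003
```

arm_command --series '[[[0,-1.5,0,0],[0,-1.5,0,0],[0,0,0,0]]]'

```text
t: 37.8
tcp_pos: [0.6672, -0.3017, 0.2206]
tool_rot: [-0.439, 0.554, 0.439, 0.554]
force: [-2.4, 1.3, -1.2]
finger_gap: 0.0
```

arm_command --series '[[[0,-1.5,0,0],[0,-1.5,0,0],[0,0,0,0]]]'

```text
t: 38.1
tcp_pos: [0.6698, -0.3023, 0.2205]
tool_rot: [-0.439, 0.554, 0.439, 0.554]
force: [-2.2, 1.3, -1.2]
finger_gap: 0.002
```

arm_command --series '[[[0,-1,0,0],[0,-1,0,0],[0,0,0,0]]]'

```text
t: 38.4
tcp_pos: [0.6698, -0.3023, 0.2204]
tool_rot: [-0.438, 0.555, 0.44, 0.553]
force: [-6.5, 1.7, 1.0]
finger_gap: 0.0
```

The TCP no longer advances and the force is rising, so the lid is at its stop. I'll retreat and check.

arm_command --series '[[[0,3,0,0],[0,8,0,0],[0,15,0,0],[0,20,0,0],[0,20,0,0],[0,20,0,0],[0,20,0,0],[-10,15,0,0],[-20,0,0,0],[-20,0,0,0]]]'

```text
t: 39.4
tcp_pos: [0.5541, -0.2753, 0.2718]
tool_rot: [-0.44, 0.554, 0.438, 0.555]
force: [0.5, -0.1, -0.4]
finger_gap: -0.003
```

arm_command --series '[[[-20,5,0,0],[-20,5,0,0],[-10,0,0,0],[0,0,0,0]]]'

```text
t: 39.8
tcp_pos: [0.5455, -0.2736, 0.3229]
tool_rot: [-0.441, 0.554, 0.437, 0.555]
force: [-0.5, -0.6, 0.5]
finger_gap: 0.002
```

Run:
```python
from fit import *
s=go([.5,-.25,.3],1.342); b=save("side","s9.png"); a=save("top","t9.png")
# ears: dark-pixel agreement in side view before/after + expected pose overlap
g0=cv2.imread("pics/s5.png").max(2); g=b.max(2)
x=slice(205,340);y=slice(130,205)
print("rail area changed px since hang:",int((np.abs(g[y,x].astype(int)-g0[y,x])>40).sum()))
# lid: render lid polygon at candidate angles, score edge strength along outline in side view
c=np.array([.552,-.274]); X=np.array([.974,-.227]);Y=np.array([.227,.974]); h=c+.1*X
def quad(th):
    P=[]
    for l,j in((.02,-1),(.2,-1),(.2,1),(.02,1)): P.append(np.r_[h-l*np.cos(th)*X+j*.113*Y,.085+l*np.sin(th)])
    return np.array(P)
gr=cv2.GaussianBlur(cv2.cvtColor(b,cv2.COLOR_RGB2GRAY),(0,0),1).astype(np.float32)
G=np.hypot(cv2.Sobel(gr,5,1,0),cv2.Sobel(gr,5,0,1))
for th in np.arange(1.2,1.86,.05):
    q=quad(th); L=np.vstack([np.linspace(q[i],q[i+1],60) for i in range(3)]); u=proj("side",L).astype(np.float32)
    print(round(th,2),cv2.remap(G,u[:,0],u[:,1],1).mean().round(1),proj("side",q[1:3]).round(0).tolist())
for n in("top","side"):
    i0=cv2.imread(f"pics/{n}0.png").astype(int); i1=cv2.imread("pics/"+("t9" if n=="top" else "s9")+".png").astype(int)
    d=(np.abs(i0-i1).max(2)>60).astype(np.uint8); _,_,st,_=cv2.connectedComponentsWithStats(d); print(n,[r.tolist() for r in st[1:] if r[4]>40])
```

```text
t 39.8 tcp [ 0.5455 -0.2736  0.3229] psi 1.3399 F [-0.5 -0.6  0.5] gap 0.002 x [ 0.005 -0.004 -1.   ]
need mm tool [22.6 49.8 12.6] turn -0.002
rail area changed px since hang: 9
1.2 45.3 [[425.0, 270.0], [379.0, 189.0]]
1.25 49.1 [[432.0, 267.0], [383.0, 188.0]]
1.3 59.7 [[438.0, 265.0], [388.0, 186.0]]
1.35 53.6 [[445.0, 263.0], [393.0, 184.0]]
1.4 52.0 [[452.0, 261.0], [398.0, 183.0]]
1.45 56.6 [[458.0, 259.0], [403.0, 182.0]]
1.5 43.0 [[465.0, 258.0], [408.0, 181.0]]
1.55 42.8 [[471.0, 257.0], [413.0, 180.0]]
1.6 51.5 [[478.0, 256.0], [418.0, 180.0]]
1.65 54.7 [[484.0, 255.0], [423.0, 179.0]]
1.7 53.5 [[490.0, 255.0], [427.0, 179.0]]
1.75 38.6 [[496.0, 255.0], [432.0, 180.0]]
1.8 31.5 [[502.0, 255.0], [436.0, 180.0]]
1.85 58.7 [[508.0, 256.0], [441.0, 181.0]]
top [[442, 111, 109, 129, 5225], [403, 162, 36, 14, 341], [454, 175, 12, 17, 66], [424, 181, 11, 12, 57], [447, 182, 8, 7, 41], [185, 184, 26, 16, 336], [482, 188, 20, 33, 258], [381, 196, 36, 19, 433], [412, 204, 20, 12, 154], [185, 206, 12, 9, 91], [330, 218, 63, 34, 849], [194, 218, 274, 182, 22783], [444, 226, 13, 25, 18
[... 309 characters left out ...]
, 21, 75, 733], [363, 0, 66, 186, 7587], [60, 16, 96, 186, 7194], [134, 55, 21, 4, 54], [137, 59, 20, 5, 69], [162, 79, 7, 30, 142], [155, 96, 6, 13, 50], [278, 147, 10, 8, 48], [55, 153, 29, 16, 76], [260, 153, 19, 45, 412], [299, 154, 15, 33, 268], [375, 162, 7, 16, 70], [314, 195, 39, 35, 331], [75, 203, 35, 47, 769], [237, 209, 56, 44, 596], [450, 208, 44, 56, 1064], [423, 213, 11, 16, 43], [296, 221, 29, 12, 91], [276, 224, 172, 176, 8315], [407, 224, 24, 36, 359], [421, 243, 188, 157, 7795], [0, 247, 21, 31, 352], [289, 251, 16, 15, 66], [414, 261, 22, 12, 127], [389, 263, 24, 38, 414], [336, 272, 51, 81, 1583], [164, 302, 146, 98, 6099], [254, 371, 32, 29, 481], [8, 381, 72, 19, 956]]
```

The lid checks agree. The finger geometry at the stop gives about 1.77 rad, and the changed region in the side view ends at column 493, where about 1.73 rad would put the lid corner. The rail area is unchanged since the hang and the arm is clear, so I'm handing in.

```bash
python3 -c "
from station import ticket,status
print(ticket.sign_off()); print(status.sense()['t'])"
```

```text
the job is handed in; nothing more can be done
None
the job is handed in; nothing more can be done
```

The ear defenders are hanging by their band on the bar, one cup on each side, and the chest lid is back at its stop. I handed the job in at about 40 s of the 62 s allowed; no verdict was reported.

- **Ear defenders:** I set the band down on contact and then opened the fingers. A picture after release shows them hanging, and the rail area of the side view had not changed by hand-in (9 pixels differ).
- **Lid:** I raised it with shut fingers against the lip, following its arc and then pushing level. At the stop the arm no longer advanced and the force rose to about 7 N; the highest force read on the lid was about 20 N. The finger position gives about 1.77 rad and the side view about 1.73 rad, against the 1.62 rad needed.

What failed or disagreed:
- **First grip missed:** the shut fingertips sit about 27 mm above the stated tool point, so the fingers closed above the band, touching it with about 8 N. Going 17 mm lower gave a firm hold.
- **Hovering over the lid:** the same offset made my first approach to the lip pass above it, so I had to go lower and try again.
- **Slip on the lid:** the finger rode high on the lip at about 1.18 rad. I backed off and re-contacted at the same place, so the lid had held.
- **Final lid check:** my edge-score check on the side view gave no clear angle, and I had no pictures left to view the lid open. I also did not check the bystanders one by one, though the arm was never steered near them.

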